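# Lock the neck-support jack and bridge it with the setting bar

## Robot

A 6-joint arm with a two-finger parallel gripper is mounted at the origin on a cart in front of the work surface, level with it; the furniture and walls round the work are solid. World frame = base frame: x ahead of the robot, y to its left, z up, the work surface at z = 0. Lengths are in m, angles in rad, forces in N, time in s.
With the tool pointing down it reaches from about 0.225 to 0.875 m from the base axis. Payload 3.4 kg.
Tool frame: the origin (TCP) lies at the very end of the fingers, on their centre line; the grasp point (between the pads) lies 19 mm behind it; z points along the fingers, y is the line along which they close (so a half turn about z gives the same grasp; the last joint's range is limited). The gripper opens to 85 mm and grips with 20 to 120 N. Pads are 22 mm wide; open, the fingers measure 114 mm over their backs; the gripper's body (76 mm by 85 mm) begins 54 mm behind the grasp point. The pads swing forward as they close: fully open they stand 13 mm farther back than shut.
Start: joints at [1.143, 0.276, 1.505, -0, 1.361, -0.121], TCP at [0.174, 0.548, 0.231] pointing down, gripper open.
Joint ranges: [-2.89, 2.89], [-0.75, 2.08], [0.22, 2.7], [-1.18, 4.32], [0.11, 2.71], [-2.7, 2.7]. Speed limits (rad/s): [2.57, 2.57, 3.14, 3.14, 3.14, 3.14].

## Interface

Orientations are given as a unit quaternion [w, x, y, z].
In Python, from rig import get_state, optics, sign_off gives the robot as it stands.
- The arm moves only by the tool send_rows, never from a script. Its argument "increments" is a list of rows, each an object with "gripper": the gripper's target within -1 to 1 (shut at 1, half-way at 0, fully open at -1); "linear": the shift along the world's x, y, z in m, a list of three; "delta_rot": the turn, a rotation vector about the world's x, y, z in rad, a list of three. In form: [{"gripper": gripper, "linear": [dx, dy, dz], "delta_rot": [rx, ry, rz]}, ...]. A call has 1 to 8 rows; each row is the pose to reach, as a shift and turn from the pose commanded when the call began; what a row does not reach only later rows make up. A row lasts 1/10 s, in which the tool goes at most 50 mm and 8.59 degrees, less where a joint would pass 70% of its speed; a pose out of reach is approached as far as the arm can. A call with a gripper value outside its range is refused whole. The fingers move at their own pace and stop on an object; "newtons" is the grip in N (left out, the last holds). Time passes only in rows, so rows that repeat a pose let the fingers close. It gives the time, the measured TCP pose, the force, the opening and the grip force at its end, in the units of the state.
- get_state(): the state, without advancing time (a new reading comes with each control period).
- optics.get_image(name): name is "scene" or "side" or "wrist"; returns a dict with "pixels" (480x640x3 uint8, blue, green, red), "K" (3x3 intrinsics, pixels), "k1" (the pictures are not rectified: a ray, as slopes to the right and down, at radius r is drawn at 1 + k1 r^2 times it, then the intrinsics apply), "rvec" (rotation vector, rad) and "tvec" (3), from world to camera coordinates, as OpenCV has them; the wrist camera has in their place "T_tool_cam" (4x4, takes a point from camera to tool coordinates, whose origin is the TCP and whose axes are the flange's). Camera axes: x right, y down, z forward; pixel columns grow to the right and rows downward; lengths in m; the calibration is good to about 2 mm. A picture is of the moment at which its call begins: read the wrist's pose just before it. There is no depth.
- sign_off(): hands the job in; it is judged then, once.
The state is a dict: "clock": time; "qpos": joint angles; "qd": joint speeds; "effort": joint torques, N m; "position": TCP position; "ee_rot": TCP orientation; "contact_force": force on the tool from outside, world axes, zero at the start; "moment": the same for the moment, N m; "width": finger opening in m; "gripper_force": force on a finger pad.
Only numpy, scipy, OpenCV 4.12 (cv2) and the standard library are available. Lean on these libraries where they do the work, as an engineer would, in place of code of your own. Each camera call takes 0.05 s, during which the arm holds its last target. There are 200 camera calls.

## Task

The screw jack on the neck-support fixture has been set to height with the small knob on top of it. Tighten the wider knurled lock ring under that knob, clockwise, until it is firmly nipped up, but feel for it: do not let the knob turn with it, or the setting is lost. Then gently lay the brass setting bar across the knob and the fixed rest, square and about centred, let go, and leave the other things on the bench where they are.

Things in the scene. Friction and masses are not known exactly. Their poses are not given: they have to be found in the camera images.
- fixture: fixed aluminium plate 84 x 210 mm, top at z = 18 mm; origin on the bench under its centre, y along its length, z up. At y = -45 mm the screw jack: flange 58 mm across up to z = 28 mm, dark boss 39 mm across up to z = 48 mm, then the lock ring and the small knob. At y = +45 mm the fixed rest: a post 20 mm thick on a foot, with a disc 26 mm across, flat top at z = 86 mm
- ring_center (a point): point on the jack's axis at mid-height of the dark knurled lock ring (56 mm across, z = 50 to 64 mm). Grip it at any angle round; it has no mark and its angle is not measured. It turns clockwise from above, at about 0.22 N m of thread friction, either way; after an unknown turn of 0.35 to 1.0 rad it bears on the spring washer below it
- washer (a joint): rad by which the spring washer under the ring is wound; 0 while the ring is slack (reading noise 0.007). Above 0.25 N m on the ring it winds 0.062 rad per further N m: 0.5 N m (0.0155) is a firm nip and stays when let go; under 0.010 (0.41 N m) it is not nipped. Turning it back slackens it. At 0.9 N m the height screw slips and the knob turns too
- knob_mark (a point): end of the engraved line on the flat top of the small bright knob of the height screw (26 mm across, z = 70 to 86 mm, same axis as the ring, above it); 10 mm off the axis, z = 86 mm; it moves if the knob turns. It starts at any angle and must stay there
- span_mid (a point): point midway between the knob and the fixed rest (45 mm from each axis) at the height of their tops, 86 mm above the bench; axes as those of the fixture, so y runs from the knob to the rest
- brass_bar: square brass bar, 12 x 130 x 12 mm, 0.13 to 0.25 kg, lying on the bench well to the right of the fixture; origin at the centre of its underside, y along its length
- bar_mid (a point): middle of the brass bar, 6 mm above its underside, axes as the bar's
- cap_jar: bystander: small pot with a white cap, 38 mm across, 32 mm high, in front of the fixture; origin under its centre
- spare_tuner: bystander: small tuning machine, 44 x 34 x 13 mm, behind the fixture; origin under its centre
- cork_block: bystander: cork sanding block, 56 x 90 x 29 mm, near the front edge of the bench; origin under its centre
- hex_keys: bystander: folded hex key set, 26 x 85 x 22 mm, near the front edge of the bench; origin under its centre
- wax_tin: bystander: round tin, 66 mm across, 25 mm high, left of the fixture; origin under its centre
- dial_indicator: bystander: dial indicator standing on its foot, 36 x 43 x 73 mm, behind and to the right of the fixture; origin under its centre

How it is judged:
By the outcome, as a careful person would: the job done as asked, in the order asked, and still so for the second after the job is handed in, with the robot touching nothing.
It also fails if it takes over 64 s, if anything falls off the work surface, if the arm or the gripper's body presses on something with over 40 N, if the wrist force passes 120 N, or if a joint passes its speed limit or range.

## Working session

There is one attempt and no reset: what is moved stays moved. The work goes in short steps, Python scripts to look and compute and a tool call to move; the robot and the scene stay as the last step left them, time stands still between calls to the robot, and variables do not carry over. Pictures are saved under pics/ and viewed, at most 10 in all, crops included, and the job is handed in when it is done.

Besides the shell and the picture viewer there is one more tool, called after ">>>" as name([rows], argument=value, ...), one row to a line, values as JSON. send_rows: Moves the arm, as the interface text tells. Its arguments: {"type":"object","properties":{"increments":{"type":"array"},"newtons":{"type":"number"}},"required":["increments"]}

```bash
mkdir -p pics
cat > h.py <<'E'
import numpy as np, cv2
from rig import get_state, optics
from scipy.spatial.transform import Rotation as R
def cam(name):
    s=get_state(); d=optics.get_image(name)
    K=np.array(d["K"]);k1=d["k1"]
    if name=="wrist":
        w,x,y,z=s["ee_rot"]; T=np.eye(4);T[:3,:3]=R.from_quat([x,y,z,w]).as_matrix();T[:3,3]=s["position"]
        M=T@np.array(d["T_tool_cam"]); Rw=M[:3,:3]; c=M[:3,3]
    else:
        Rc=cv2.Rodrigues(np.array(d["rvec"],float))[0]; Rw=Rc.T; c=-Rw@np.array(d["tvec"],float).ravel()
    return d["pixels"],(K,k1,Rw,c)
def ray(C,u,v):
    K,k1,Rw,c=C
    p=cv2.undistortPoints(np.array([[[u,v]]],float),K,np.array([k1,0,0,0.]))[0,0]
    return c,Rw@np.array([p[0],p[1],1])
def onz(C,u,v,z):
    c,d=ray(C,u,v); return c+d*(z-c[2])/d[2]
def proj(C,P):
    K,k1,Rw,c=C
    P=np.atleast_2d(np.array(P,float)); rv=cv2.Rodrigues(Rw.T)[0]
    return cv2.projectPoints(P,rv,-Rw.T@c,K,np.array([k1,0,0,0.]))[0][:,0]
def save(n,C): 
    import pickle; pickle.dump(C,open(n,"wb"))
def load(n):
    import pickle; return pickle.load(open(n,"rb"))
E
python3 - <<'E'
from h import *
print(get_state())
for n in ["scene","side"]:
    im,C=cam(n); cv2.imwrite(f"pics/{n}.png",im); save(n+".pkl",(C,im)); print(C[3],C[1],C[0])
E
```

```text
{'clock': 0.0, 'qpos': array([ 1.14298642e+00,  2.76613294e-01,  1.50615072e+00, -2.20737328e-05,
        1.36069518e+00, -1.21001929e-01]), 'qd': array([ 1.13044463e-04,  6.82947817e-06,  5.92362240e-04, -5.95403986e-04,
       -4.64201968e-05,  1.25371558e-03]), 'effort': array([ 1.90635823e-03, -4.16770363e+01, -2.45810062e+01,  2.58770960e-04,
        1.11389984e-02,  2.94626250e-05]), 'position': array([0.17344999, 0.54765404, 0.23042227]), 'ee_rot': array([-2.42505850e-04,  1.52800674e-01,  9.88256588e-01, -9.01281358e-04]), 'contact_force': array([-1.19518713, -0.21543444,  0.28525969]), 'moment': array([-0.02165791,  0.05328241, -0.00141216]), 'gripper_force': 0.0, 'width': 0.0854715925450815}
[ 0.14298804 -0.6648826   0.59978159] -0.008625841740118883 [[443.07520569   0.         314.15641082]
 [  0.         443.07520569 241.51113452]
 [  0.           0.           1.        ]]
[ 0.28758502 -0.98767401  0.5516401 ] -0.08481190757869579 [[533.33809058   0.         316.18581734]
 [  0.         533.33809058 241.82536695]
 [  0.           0.           1.        ]]
```

View pics/scene.png

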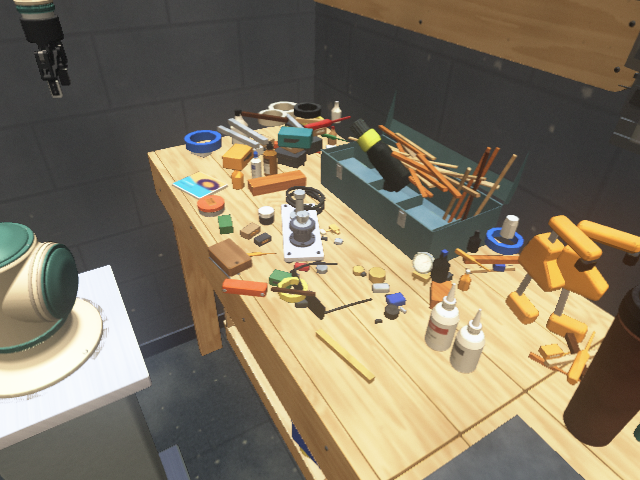

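View pics/side.png

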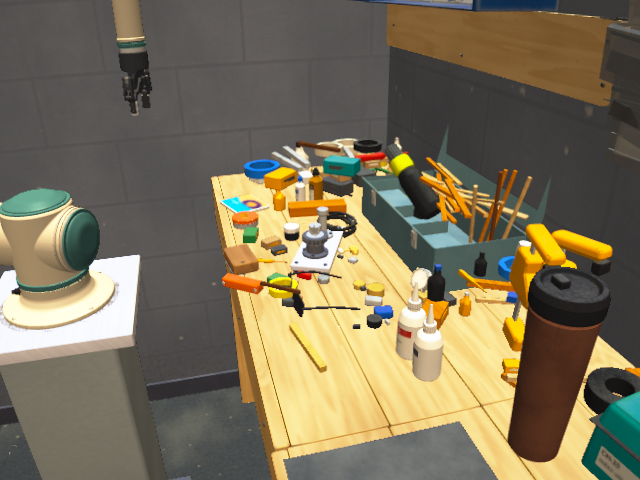

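The scene picture shows the fixture near (302,232), with the knob top near (302,216), the rest top near (299,194) and the brass bar from (318,333) to (373,378). The side picture shows the knob near (316,228), the rest near (322,210) and the bar from (292,323) to (323,367).

Run:
```python
from h import *
for n,pts in [("scene",[(302,216,.086),(299,194,.086),(318,333,.012),(373,378,.012)]),("side",[(316,228,.086),(322,210,.086),(292,323,.012),(323,367,.012)])]:
    C,im=load(n+".pkl")
    for p in pts: print(n,onz(C,*p).round(4))
im,C=cam("wrist"); d=optics.get_image("wrist"); print(np.array(d["T_tool_cam"]).round(4),C[0])
C,im=load("scene.pkl"); a=cv2.resize(im[180:270,245:360],None,fx=6,fy=6,interpolation=cv2.INTER_CUBIC); cv2.imwrite("pics/c1.png",a)
```

```text
scene [0.5245 0.0033 0.086 ]
scene [0.5624 0.0837 0.086 ]
scene [ 0.4237 -0.2305  0.012 ]
scene [ 0.4507 -0.3525  0.012 ]
side [ 0.5283 -0.0076  0.086 ]
side [0.565 0.082 0.086]
side [ 0.4281 -0.2248  0.012 ]
side [ 0.4498 -0.3543  0.012 ]
[[ 7.000e-04 -9.613e-01 -2.756e-01  7.090e-02]
 [ 1.000e+00  8.000e-04 -3.000e-04  2.000e-04]
 [ 5.000e-04 -2.756e-01  9.613e-01 -1.433e-01]
 [ 0.000e+00  0.000e+00  0.000e+00  1.000e+00]] [[337.72409754   0.         321.28162753]
 [  0.         337.72409754 245.07799478]
 [  0.           0.           1.        ]]
```

View pics/c1.png

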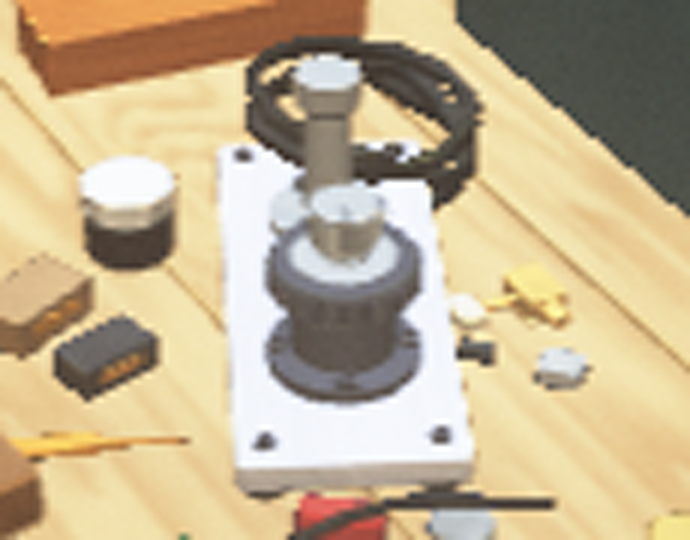

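The crop puts the knob top centre at about scene pixel (302.8,214.2) and the rest top at (299.8,192.3). I'm moving above the jack to measure from the wrist camera.

>>> send_rows([
  {"gripper": -1,"linear": [0.177,-0.27,0],"delta_rot": [0,0,-0.57]},
  {"gripper": -1,"linear": [0.177,-0.27,0],"delta_rot": [0,0,-0.57]},
  {"gripper": -1,"linear": [0.177,-0.27,0],"delta_rot": [0,0,-0.57]},
  {"gripper": -1,"linear": [0.177,-0.27,0],"delta_rot": [0,0,-0.57]},
  {"gripper": -1,"linear": [0.354,-0.545,-0.03],"delta_rot": [0,0,-1.15]},
  {"gripper": -1,"linear": [0.354,-0.545,-0.03],"delta_rot": [0,0,-1.15]},
  {"gripper": -1,"linear": [0.354,-0.545,-0.03],"delta_rot": [0,0,-1.15]},
  {"gripper": -1,"linear": [0.354,-0.545,-0.03],"delta_rot": [0,0,-1.15]},
])

```text
clock: 1.0
position: [0.3923, 0.2116, 0.218]
ee_rot: [0.0, 0.668, 0.744, 0.0]
contact_force: [0.9, 0.7, -0.3]
width: 0.0853
gripper_force: 0.0
```

>>> send_rows([
  {"gripper": -1,"linear": [0.135,-0.21,-0.02],"delta_rot": [0,0,0]},
  {"gripper": -1,"linear": [0.135,-0.21,-0.02],"delta_rot": [0,0,0]},
  {"gripper": -1,"linear": [0.135,-0.21,-0.02],"delta_rot": [0,0,0]},
  {"gripper": -1,"linear": [0.135,-0.21,-0.02],"delta_rot": [0,0,0]},
  {"gripper": -1,"linear": [0.135,-0.21,-0.02],"delta_rot": [0,0,0]},
  {"gripper": -1,"linear": [0.135,-0.21,-0.02],"delta_rot": [0,0,0]},
  {"gripper": -1,"linear": [0.135,-0.21,-0.02],"delta_rot": [0,0,0]},
  {"gripper": -1,"linear": [0.135,-0.21,-0.02],"delta_rot": [0,0,0]},
])

```text
clock: 1.8
position: [0.5259, 0.0041, 0.1978]
ee_rot: [-0.001, 0.666, 0.746, -0.0]
contact_force: [-1.1, -0.3, 0.6]
width: 0.0855
gripper_force: 0.0
```

Run:
```python
from h import *
s=get_state(); print(s["position"],s["ee_rot"],s["moment"],s["qpos"])
im,C=cam("wrist"); save("w1.pkl",(C,im)); cv2.imwrite("pics/w1.png",im)
```

```text
[0.52586086 0.0041058  0.19777418] [-6.92994182e-04  6.65566327e-01  7.46338374e-01 -1.23959309e-04] [ 0.04093307  0.03838147 -0.01382862] [-1.24955660e-01  2.24687897e-01  1.66243471e+00  6.12339174e-04
  1.25575208e+00 -2.39436919e-01]
```

View pics/w1.png

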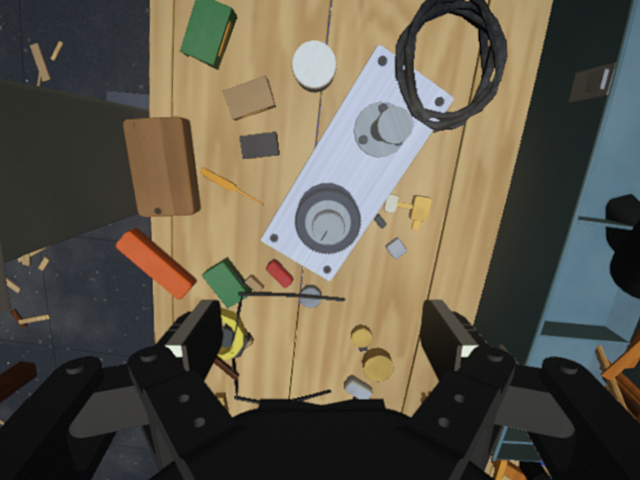

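The wrist picture shows the ring near (328,218), the knob top near (329,224), the rest top near (395,124) and the jar near (314,65). I'll enlarge the jack and the rest.

Run:
```python
from h import *
C,im=load("w1.pkl")
a=cv2.resize(im[175:265,285:375],None,fx=6,fy=6,interpolation=cv2.INTER_CUBIC)[:540,:400]
a=cv2.resize(im[175:265,295:361],None,fx=6,fy=6,interpolation=cv2.INTER_CUBIC)
b=cv2.resize(im[90:180,350:416],None,fx=6,fy=6,interpolation=cv2.INTER_CUBIC)
cv2.imwrite("pics/c2.png",np.hstack([a,b]))
```

```text
(no output)
```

View pics/c2.png

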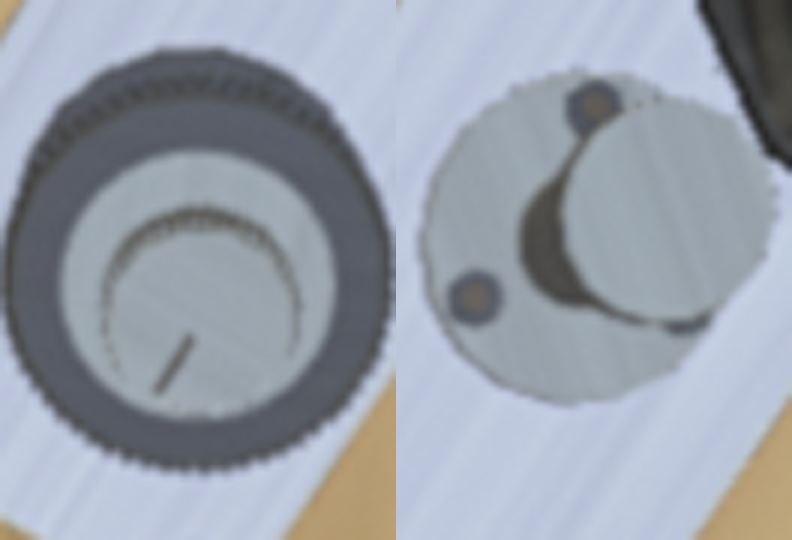

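Knob top centre is at wrist pixel (328.7,228.0), the ring top at (328,222), the mark end at (321.3,240.5) and the rest top at (395.7,125).

Run:
```python
from h import *
C,im=load("w1.pkl")
k=onz(C,328.7,228,.086);r=onz(C,395.7,125,.086);m=onz(C,321.3,240.5,.086);g=onz(C,328,222,.064)
d=r-k; print(k,r,g,m,"len",np.linalg.norm(d),"ang",np.degrees(np.arctan2(d[1],d[0])),"marklen",np.linalg.norm(m-k))
S,_=load("scene.pkl");print(onz(S,302.8,214.2,.086),onz(S,299.8,192.3,.086))
th=np.linspace(0,2*np.pi,9)
for z,rad in [(.064,.028),(.086,.013)]:
  print(proj(C,[[k[0]+rad*np.cos(t),k[1]+rad*np.sin(t),z] for t in th]).round(0).tolist())
```

```text
[0.52935389 0.01574274 0.086     ] [0.56803492 0.09671921 0.086     ] [0.52918501 0.01575338 0.064     ] [0.52481091 0.00511325 0.086     ] len 0.08974080692147145 ang 64.46701589383842 marklen 0.011559613064008385
[0.5292767  0.00835633 0.086     ] [0.56763939 0.08930551 0.086     ]
[[361.0, 226.0], [355.0, 201.0], [332.0, 189.0], [307.0, 196.0], [295.0, 218.0], [302.0, 242.0], [324.0, 254.0], [348.0, 247.0], [361.0, 226.0]]
[[345.0, 230.0], [342.0, 218.0], [331.0, 212.0], [318.0, 215.0], [312.0, 226.0], [316.0, 238.0], [327.0, 244.0], [339.0, 241.0], [345.0, 230.0]]
```

Run:
```python
from h import *
S,im=load("side.pkl"); 
a=cv2.resize(im[200:275,285:350],None,fx=8,fy=8,interpolation=cv2.INTER_CUBIC)
cv2.imwrite("pics/c3.png",a)
```

```text
(no output)
```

View pics/c3.png

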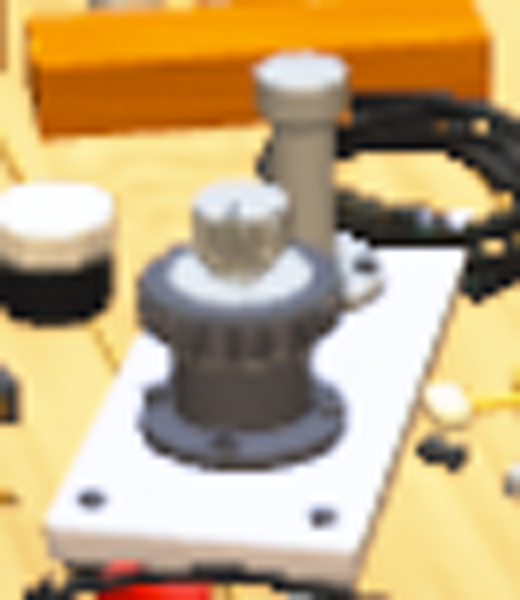

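Run:
```python
from h import *
from scipy.optimize import least_squares
S,_=load("side.pkl");C0,_=load("scene.pkl");W,_=load("w1.pkl")
print(onz(S,314.7,225,.086),onz(S,322.2,208.7,.086),onz(S,314.8,251.2,.028))
for obs in [[(S,314.7,225),(C0,302.4,213.8),(W,328.3,227.6)],[(S,322.2,208.7),(C0,299.4,191.9),(W,395.3,124.6)]]:
  for sub in (obs,obs[:2]):
    f=lambda P:np.concatenate([proj(C,P)[0]-[u,v] for C,u,v in sub])
    o=least_squares(f,[.53,.01,.086]); print(o.x.round(4),o.fun.round(1))
```

```text
[0.52941624 0.00778311 0.086     ] [0.56741101 0.08912538 0.086     ] [5.26555995e-01 2.13353448e-04 2.80000000e-02]
[0.5296 0.0151 0.0826] [-0.7  0.1 -1.   0.2  0.6  0.3]
[0.5307 0.0128 0.0838] [ 0.  -0.1 -0.   0.1]
[0.5687 0.0972 0.0824] [-0.3  0.1 -0.9  0.1  0.4  0.2]
[0.5686 0.0932 0.0845] [ 0.1 -0.1 -0.1  0.1]
```

The scene and side views, being shallow, trade height for y. The wrist estimate looks nearer, so I'm taking a second wrist view at another yaw, which will also expose any hand-eye bias.

>>> send_rows([
  {"gripper": -1,"linear": [0.003,0.01,-0.02],"delta_rot": [0,0,1.2]},
  {"gripper": -1,"linear": [0.003,0.01,-0.02],"delta_rot": [0,0,1.2]},
  {"gripper": -1,"linear": [0.003,0.01,-0.02],"delta_rot": [0,0,1.2]},
  {"gripper": -1,"linear": [0.003,0.01,-0.02],"delta_rot": [0,0,1.2]},
  {"gripper": -1,"linear": [0.003,0.01,-0.02],"delta_rot": [0,0,1.2]},
  {"gripper": -1,"linear": [0.003,0.01,-0.02],"delta_rot": [0,0,1.2]},
  {"gripper": -1,"linear": [0.003,0.01,-0.02],"delta_rot": [0,0,1.2]},
  {"gripper": -1,"linear": [0.003,0.01,-0.02],"delta_rot": [0,0,1.2]},
])

```text
clock: 2.65
position: [0.5289, 0.0151, 0.1785]
ee_rot: [0.0, 0.124, 0.992, 0.0]
contact_force: [0.7, 0.1, -0.3]
width: 0.0858
gripper_force: 0.0
```

>>> send_rows([
  {"gripper": -1,"linear": [0,0,0],"delta_rot": [0,0,0]},
  {"gripper": -1,"linear": [0,0,0],"delta_rot": [0,0,0]},
])

```text
clock: 2.85
position: [0.5292, 0.0144, 0.1783]
ee_rot: [0.0, 0.129, 0.992, 0.0]
contact_force: [0.4, 0.7, -0.1]
width: 0.0857
gripper_force: 0.0
```

Run:
```python
from h import *
s=get_state(); print(s["position"],s["ee_rot"],s["moment"],s["qpos"])
im,C=cam("wrist"); save("w2.pkl",(C,im))
def crop(p):
    u,v=proj(C,p)[0].astype(int); print("origin",u-33,v-45)
    return cv2.resize(im[v-45:v+45,u-33:u+33],None,fx=6,fy=6,interpolation=cv2.INTER_CUBIC)
cv2.imwrite("pics/c4.png",np.hstack([crop([.529,.0145,.086]),crop([.568,.0955,.086])]))
```

```text
[0.52922455 0.01444953 0.17834643] [1.68043688e-04 1.28706013e-01 9.91682774e-01 1.03089934e-04] [-0.0360663   0.05379151  0.00067536] [-1.04305695e-01  2.43763632e-01  1.68747960e+00  2.11407180e-04
  1.21000834e+00 -1.41704855e+00]
origin 287 204
origin 406 226
```

View pics/c4.png

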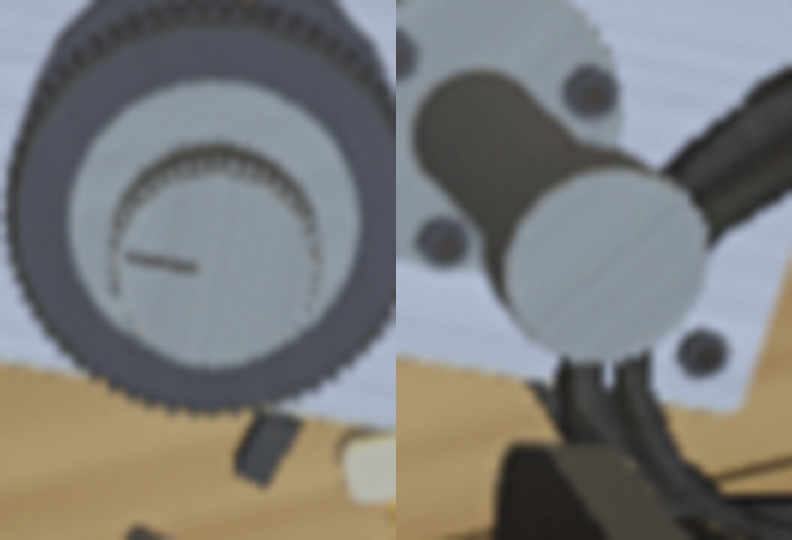

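The knob top is at crop (215,268), which is wrist pixel (322.4,248.2). The rest top is at crop (606,264), which is (440.6,269.6).

Run:
```python
from h import *
from scipy.optimize import least_squares
A,_=load("w1.pkl");B,_=load("w2.pkl")
kA,rA=onz(A,328.3,227.6,.086),onz(A,395.3,124.6,.086)
kB,rB=onz(B,322.4,248.2,.086),onz(B,440.6,269.6,.086)
print(kA,kB,rA,rB)
# tool-frame offset e: true = meas + Rz(yaw) e, yaw of camera x axis
def ax(C): return C[2][:2,:2]
M=np.zeros((8,6));b=np.zeros(8)
for i,(C,p,j) in enumerate([(A,kA,0),(B,kB,0),(A,rA,2),(B,rB,2)]):
    M[2*i:2*i+2,j:j+2]=np.eye(2); y=C[2][:2,0]; y=y/np.linalg.norm(y); M[2*i:2*i+2,4:]=-np.array([[y[0],y[1]],[y[1],-y[0]]]); b[2*i:2*i+2]=p[:2]
o,res,_,_=np.linalg.lstsq(M,b,rcond=None); print(o.round(4),res)
k,r=o[:2],o[2:4]; print(np.linalg.norm(r-k),np.degrees(np.arctan2(*(r-k)[::-1])))
```

```text
[0.52900787 0.01602243 0.086     ] [0.52854326 0.01570971 0.086     ] [0.56770273 0.09695501 0.086     ] [0.56711342 0.09675526 0.086     ]
[ 5.290e-01  1.550e-02  5.676e-01  9.650e-02 -1.000e-04  5.000e-04] [7.07779561e-09]
0.08973126472798419 64.49843933658447
```

>>> send_rows([
  {"gripper": -1,"linear": [0,0.001,-0.03],"delta_rot": [0,0,-0.15]},
  {"gripper": -1,"linear": [0,0.001,-0.06],"delta_rot": [0,0,-0.3]},
  {"gripper": -1,"linear": [0,0.001,-0.075],"delta_rot": [0,0,-0.45]},
  {"gripper": -1,"linear": [0,0.001,-0.09],"delta_rot": [0,0,-0.6]},
  {"gripper": -1,"linear": [0,0.001,-0.11],"delta_rot": [0,0,-0.6]},
  {"gripper": -1,"linear": [0,0.001,-0.125],"delta_rot": [0,0,-0.6]},
  {"gripper": -1,"linear": [0,0.001,-0.142],"delta_rot": [0,0,-0.6]},
  {"gripper": -1,"linear": [0,0.001,-0.142],"delta_rot": [0,0,-0.6]},
])

```text
clock: 3.7
position: [0.5278, 0.0148, 0.0342]
ee_rot: [-0.002, 0.416, 0.909, -0.001]
contact_force: [-0.6, -1.0, 0.8]
width: 0.0856
gripper_force: 0.0
```

Run:
```python
from h import *
s=get_state(); print(s["position"],s["ee_rot"],s["contact_force"],s["moment"],s["qpos"])
```

```text
[0.52784412 0.01477464 0.0342065 ] [-2.18522047e-03  4.16013580e-01  9.09355505e-01 -7.00827448e-04] [-0.58849687 -0.97118895  0.77321853] [-0.03558985  0.00882385 -0.03590648] [-1.03872247e-01  3.97019032e-01  1.87852684e+00  8.90430960e-05
  8.70635990e-01 -8.16609437e-01]
```

>>> send_rows([
  {"gripper": -1,"linear": [0.0005,0.0005,0.001],"delta_rot": [0,0,0]},
  {"gripper": 1,"linear": [0.0005,0.0005,0.001],"delta_rot": [0,0,0]},
  {"gripper": 1,"linear": [0.0005,0.0005,0.001],"delta_rot": [0,0,0]},
  {"gripper": 1,"linear": [0.0005,0.0005,0.001],"delta_rot": [0,0,0]},
  {"gripper": 1,"linear": [0.0005,0.0005,0.001],"delta_rot": [0,0,0]},
  {"gripper": 1,"linear": [0.0005,0.0005,0.001],"delta_rot": [0,0,0]},
], newtons=60)

```text
clock: 4.3
position: [0.5307, 0.0145, 0.0385]
ee_rot: [0.001, 0.415, 0.91, 0.0]
contact_force: [-1.5, -1.2, 6.0]
width: 0.0547
gripper_force: 61.9
```

```bash
cat > st.py <<'E'
from h import *
s=get_state(); w,x,y,z=s["ee_rot"]
print(s["clock"],s["position"].round(4),"yaw",round(float(np.degrees(2*np.arctan2(y,x)))-90,2),s["contact_force"].round(2),s["moment"].round(3),s["width"].round(4),s["gripper_force"],s["qpos"][5])
E
python3 st.py
```

```text
Traceback (most recent call last):
  File "st.py", line 3, in <module>
    print(s["clock"],s["position"].round(4),"yaw",round(float(np.degrees(2*np.arctan2(y,x)))-90,2),s["contact_force"].round(2),s["moment"].round(3),s["width"].round(4),s["gripper_force"],s["qpos"][5])
                                                                                                                                                    ^^^^^^^^^^^^^^^^
AttributeError: 'float' object has no attribute 'round'
```

>>> send_rows([
  {"gripper": 1,"linear": [0,0,0],"delta_rot": [0,0,-0.05]},
  {"gripper": 1,"linear": [0,0,0],"delta_rot": [0,0,-0.1]},
  {"gripper": 1,"linear": [0,0,0],"delta_rot": [0,0,-0.15]},
  {"gripper": 1,"linear": [0,0,0],"delta_rot": [0,0,-0.2]},
  {"gripper": 1,"linear": [0,0,0],"delta_rot": [0,0,-0.25]},
  {"gripper": 1,"linear": [0,0,0],"delta_rot": [0,0,-0.28]},
])

```text
clock: 4.9
position: [0.5304, 0.0144, 0.0385]
ee_rot: [0.001, 0.538, 0.843, -0.0]
contact_force: [-1.7, -0.3, 7.4]
width: 0.0544
gripper_force: 61.7
```

```bash
sed -i 's/s\["width"\].round(4)/s["width"]/' st.py; python3 st.py
```

```text
4.9 [0.5304 0.0144 0.0385] yaw 24.84 [-1.7  -0.35  7.44] [-0.151  0.267  0.204] 0.054416789006678894 61.716424226760864 -0.5360500782284932
```

Free turning reads 0.20 N m, which matches the thread friction. I'll drop to a light grip as a torque limiter and search in small steps.

>>> send_rows([
  {"gripper": 1,"linear": [0,0,0],"delta_rot": [0,0,-0.02]},
  {"gripper": 1,"linear": [0,0,0],"delta_rot": [0,0,-0.04]},
  {"gripper": 1,"linear": [0,0,0],"delta_rot": [0,0,-0.04]},
], newtons=25)

```text
clock: 5.2
position: [0.5304, 0.0143, 0.0385]
ee_rot: [0.001, 0.555, 0.832, -0.0]
contact_force: [-2.5, -1.9, 7.1]
width: 0.0545
gripper_force: 61.8
```

```bash
python3 st.py
```

```text
5.2 [0.5304 0.0143 0.0385] yaw 22.58 [-2.52 -1.93  7.06] [-0.187  0.258 -0.034] 0.05445067095284426 61.77480697631836 -0.4967928428506604
```

>>> send_rows([
  {"gripper": 1,"linear": [0,0,0],"delta_rot": [0,0,-0.015]},
  {"gripper": 1,"linear": [0,0,0],"delta_rot": [0,0,-0.03]},
], newtons=25)

```text
clock: 5.4
position: [0.5304, 0.0143, 0.0385]
ee_rot: [0.001, 0.567, 0.824, -0.0]
contact_force: [-1.8, -1.3, 6.6]
width: 0.0543
gripper_force: 61.8
```

```bash
python3 st.py; python3 st.py
```

```text
5.4 [0.5304 0.0143 0.0385] yaw 20.88 [-1.79 -1.33  6.57] [-0.17   0.276  0.204] 0.05434868742305026 61.77500367164612 -0.46698877312433795
5.4 [0.5304 0.0143 0.0385] yaw 20.88 [-1.79 -1.33  6.57] [-0.17   0.276  0.204] 0.05434868742305026 61.77500367164612 -0.46698877312433795
```

>>> send_rows([
  {"gripper": 1,"linear": [0,0,0],"delta_rot": [0,0,-0.015]},
  {"gripper": 1,"linear": [0,0,0],"delta_rot": [0,0,-0.03]},
])

```text
clock: 5.6
position: [0.5304, 0.0143, 0.0385]
ee_rot: [0.001, 0.58, 0.815, -0.0]
contact_force: [-1.9, -2.3, 5.9]
width: 0.0543
gripper_force: 61.8
```

```bash
python3 st.py
```

```text
5.6 [0.5304 0.0143 0.0385] yaw 19.16 [-1.91 -2.3   5.92] [-0.238  0.232  0.222] 0.05425807380708638 61.76863431930542 -0.43695439769083744
```

>>> send_rows([
  {"gripper": 1,"linear": [0,0,0],"delta_rot": [0,0,-0.015]},
  {"gripper": 1,"linear": [0,0,0],"delta_rot": [0,0,-0.03]},
])

```text
clock: 5.8
position: [0.5304, 0.0143, 0.0385]
ee_rot: [0.001, 0.591, 0.806, -0.0]
contact_force: [-2.1, -1.3, 6.7]
width: 0.054
gripper_force: 61.8
```

```bash
python3 st.py
```

```text
5.8 [0.5304 0.0143 0.0385] yaw 17.5 [-2.15 -1.32  6.65] [-0.094  0.235  0.564] 0.054045945229323024 61.78739905357361 -0.4075982985275928
```

>>> send_rows([
  {"gripper": 1,"linear": [0,0,0],"delta_rot": [0,0,-0.005]},
])

```text
clock: 5.9
position: [0.5304, 0.0143, 0.0385]
ee_rot: [0.001, 0.593, 0.805, -0.0]
contact_force: [-1.7, -1.6, 6.1]
width: 0.0541
gripper_force: 61.8
```

```bash
python3 st.py
```

```text
5.9 [0.5304 0.0143 0.0385] yaw 17.25 [-1.71 -1.63  6.11] [-0.213  0.215  0.598] 0.05412689014897086 61.7871630191803 -0.40316931869369577
```

The ring is nipped at about 0.6 N m, so I'm releasing it and lifting.

>>> send_rows([
  {"gripper": -1,"linear": [0,0,0],"delta_rot": [0,0,0]},
  {"gripper": -1,"linear": [0,0,0],"delta_rot": [0,0,0]},
  {"gripper": -1,"linear": [0,0,0],"delta_rot": [0,0,0]},
  {"gripper": -1,"linear": [0,0,0],"delta_rot": [0,0,0]},
  {"gripper": -1,"linear": [0,0,0],"delta_rot": [0,0,0]},
])

```text
clock: 6.4
position: [0.5302, 0.0149, 0.0369]
ee_rot: [-0.0, 0.594, 0.805, 0.0]
contact_force: [-1.8, -0.7, -0.6]
width: 0.0856
gripper_force: 0.0
```

```bash
python3 st.py
```

```text
6.4 [0.5302 0.0149 0.0369] yaw 17.12 [-1.77 -0.75 -0.57] [-0.008  0.043 -0.034] 0.08558638545694386 0.0 -0.4021533219773333
```

>>> send_rows([
  {"gripper": -1,"linear": [0,0,0.04],"delta_rot": [0,0,0]},
  {"gripper": -1,"linear": [0,0,0.08],"delta_rot": [0,0,0]},
  {"gripper": -1,"linear": [0,0,0.12],"delta_rot": [0,0,0]},
  {"gripper": -1,"linear": [0,0,0.16],"delta_rot": [0,0,0]},
  {"gripper": -1,"linear": [0,0,0.16],"delta_rot": [0,0,0]},
])

```text
clock: 6.9
position: [0.534, 0.0146, 0.2029]
ee_rot: [0.005, 0.594, 0.805, 0.003]
contact_force: [-0.0, 0.6, -0.2]
width: 0.0855
gripper_force: 0.0
```

```bash
python3 st.py
python3 - <<'E'
from h import *
im,C=cam("wrist"); save("w3.pkl",(C,im))
m0=np.array([.529,.0155,.086])
c=m0[:2]
# rectify knob top to fixed world frame for both pictures: 0.1 mm/px-ish
def rect(C,im):
    g=np.linspace(-.018,.018,300); X,Y=np.meshgrid(g,g[::-1]); P=np.c_[(c[0]+X).ravel(),(c[1]+Y).ravel(),np.full(X.size,.086)]
    q=proj(C,P).astype(np.float32).reshape(300,300,2); return cv2.remap(im,q[...,0],q[...,1],cv2.INTER_CUBIC)
a=[rect(*load(f)) for f in("w1.pkl","w2.pkl","w3.pkl")]
C,im=load("w3.pkl")
cv2.imwrite("pics/c5.png",np.hstack([a[0],a[2]]))
E
```

```text
6.9 [0.534  0.0146 0.2029] yaw 17.14 [-0.01  0.56 -0.18] [-0.01  -0.107  0.019] 0.08553978341575955 0.0 -0.40217371606942126
```

View pics/c5.png

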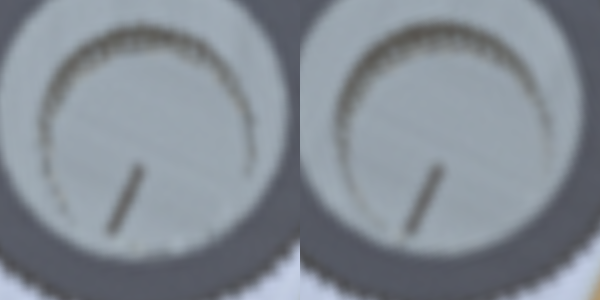

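>>> send_rows([
  {"gripper": -1,"linear": [-0.092,-0.305,0.0],"delta_rot": [0,0,-0.1]},
  {"gripper": -1,"linear": [-0.092,-0.305,0.0],"delta_rot": [0,0,-0.1]},
  {"gripper": -1,"linear": [-0.092,-0.305,0.0],"delta_rot": [0,0,-0.1]},
  {"gripper": -1,"linear": [-0.092,-0.305,0.0],"delta_rot": [0,0,-0.1]},
  {"gripper": -1,"linear": [-0.092,-0.305,0.0],"delta_rot": [0,0,-0.1]},
  {"gripper": -1,"linear": [-0.092,-0.305,0.0],"delta_rot": [0,0,-0.1]},
  {"gripper": -1,"linear": [-0.092,-0.305,0.0],"delta_rot": [0,0,-0.1]},
  {"gripper": -1,"linear": [-0.092,-0.305,0.0],"delta_rot": [0,0,-0.1]},
])

```text
clock: 7.75
position: [0.4366, -0.2924, 0.1951]
ee_rot: [-0.001, 0.635, 0.772, -0.0]
contact_force: [-0.2, 1.2, -0.5]
width: 0.0854
gripper_force: 0.0
```

The mark line runs (140,165)–(111,235) before and (140,165)–(109,235) after, so the knob has not turned. Next I'm locating the bar with image code.

```bash
python3 st.py
python3 - <<'E'
from h import *
im,C=cam("wrist"); save("w4.pkl",(C,im))
g=.0005; n=400; cx,cy=.438,-.291
xs=cx+(np.arange(n)-n/2)*g; ys=cy-(np.arange(n)-n/2)*g; X,Y=np.meshgrid(xs,ys)
q=proj(C,np.c_[X.ravel(),Y.ravel(),np.full(X.size,.012)]).astype(np.float32).reshape(n,n,2)
r=cv2.remap(im,q[...,0],q[...,1],cv2.INTER_LINEAR)
h=cv2.cvtColor(r,cv2.COLOR_BGR2HSV); print(h[200,195:206:5],h[200,100],h[100,300])
# seed colour at bar, flood by lab distance
lab=cv2.cvtColor(r,cv2.COLOR_BGR2HSV); print([lab[200,x].tolist() for x in range(150,250,6)])
np.save("r4.npy",r); cv2.imwrite("pics/c6.png",r)
E
```

```text
7.75 [ 0.4366 -0.2924  0.1951] yaw 11.15 [-0.23  1.16 -0.53] [-0.054 -0.047 -0.056] 0.08537727010461973 0.0 -0.9164034459247583
[[ 22 127 195]
 [ 22 124 193]
 [ 21 126 192]] [ 19 106 186] [ 19 101 196]
[[19, 95, 199], [19, 97, 200], [20, 95, 201], [20, 94, 203], [20, 93, 205], [20, 93, 204], [19, 96, 201], [21, 122, 188], [22, 125, 194], [21, 126, 192], [22, 126, 195], [20, 109, 188], [19, 100, 198], [20, 95, 204], [20, 92, 207], [20, 93, 205], [19, 97, 200]]
```

View pics/c6.png

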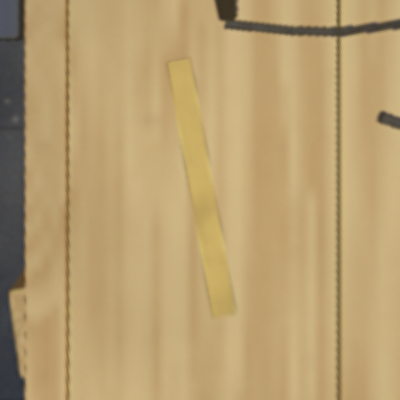

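The rectified top-down view shows the bar top with corners (168,61), (190,59), (236,313) and (213,316). That gives a centre of (0.439,-0.2846) and an axis at 100.1°.

>>> send_rows([
  {"gripper": -1,"linear": [0.002,0.007,-0.04],"delta_rot": [0,0,-0.018]},
  {"gripper": -1,"linear": [0.002,0.007,-0.08],"delta_rot": [0,0,-0.018]},
  {"gripper": -1,"linear": [0.002,0.007,-0.11],"delta_rot": [0,0,-0.018]},
  {"gripper": -1,"linear": [0.002,0.007,-0.14],"delta_rot": [0,0,-0.018]},
  {"gripper": -1,"linear": [0.002,0.007,-0.155],"delta_rot": [0,0,-0.018]},
  {"gripper": -1,"linear": [0.002,0.007,-0.155],"delta_rot": [0,0,-0.018]},
  {"gripper": -1,"linear": [0.002,0.007,-0.155],"delta_rot": [0,0,-0.018]},
])

```text
clock: 8.5
position: [0.4404, -0.2818, 0.0418]
ee_rot: [-0.001, 0.64, 0.769, 0.0]
contact_force: [0.0, -0.0, 0.7]
width: 0.0858
gripper_force: 0.0
```

```bash
python3 st.py
```

```text
8.5 [ 0.4404 -0.2818  0.0418] yaw 10.45 [ 0.02 -0.04  0.72] [ 0.014  0.01  -0.005] 0.08581242004658661 0.0 -0.8853431075285624
```

>>> send_rows([
  {"gripper": -1,"linear": [-0.0014,-0.0028,-0.02],"delta_rot": [0,0,-0.005]},
  {"gripper": -1,"linear": [-0.0014,-0.0028,-0.03],"delta_rot": [0,0,-0.005]},
  {"gripper": -1,"linear": [-0.0014,-0.0028,-0.0375],"delta_rot": [0,0,-0.005]},
  {"gripper": -1,"linear": [-0.0014,-0.0028,-0.0375],"delta_rot": [0,0,-0.005]},
  {"gripper": -1,"linear": [-0.0014,-0.0028,-0.0375],"delta_rot": [0,0,-0.005]},
])

```text
clock: 9.0
position: [0.4391, -0.286, 0.0049]
ee_rot: [0.0, 0.642, 0.767, 0.0]
contact_force: [-0.5, -0.4, 0.6]
width: 0.0854
gripper_force: 0.0
```

```bash
python3 st.py
```

```text
9.0 [ 0.4391 -0.286   0.0049] yaw 10.09 [-0.48 -0.37  0.61] [ 0.006 -0.021 -0.029] 0.08543338224812003 0.0 -0.8864510350923362
```

>>> send_rows([
  {"gripper": 1,"linear": [0,0.001,0],"delta_rot": [0,0,0]},
  {"gripper": 1,"linear": [0,0.001,0],"delta_rot": [0,0,0]},
  {"gripper": 1,"linear": [0,0.001,0],"delta_rot": [0,0,0]},
  {"gripper": 1,"linear": [0,0.001,0],"delta_rot": [0,0,0]},
  {"gripper": 1,"linear": [0,0.001,0],"delta_rot": [0,0,0]},
  {"gripper": 1,"linear": [0,0.001,0],"delta_rot": [0,0,0]},
  {"gripper": 1,"linear": [0,0.001,0],"delta_rot": [0,0,0]},
  {"gripper": 1,"linear": [0,0.001,0],"delta_rot": [0,0,0]},
], newtons=45)

```text
clock: 9.8
position: [0.439, -0.285, 0.0048]
ee_rot: [0.0, 0.642, 0.766, 0.0]
contact_force: [-0.7, 1.1, 3.7]
width: 0.0102
gripper_force: 45.5
```

```bash
python3 st.py
```

```text
9.8 [ 0.439  -0.285   0.0048] yaw 10.08 [-0.71  1.06  3.67] [ 0.062  0.1   -0.014] 0.010226661496710907 45.49672544002533 -0.8850415259386178
```

>>> send_rows([
  {"gripper": 1,"linear": [0,0,0.02],"delta_rot": [0,0,0]},
  {"gripper": 1,"linear": [0,0,0.05],"delta_rot": [0,0,0]},
  {"gripper": 1,"linear": [0,0,0.09],"delta_rot": [0,0,0]},
  {"gripper": 1,"linear": [0,0,0.13],"delta_rot": [0,0,0]},
  {"gripper": 1,"linear": [0,0,0.14],"delta_rot": [0,0,0]},
  {"gripper": 1,"linear": [0.01,0.03,0.14],"delta_rot": [0,0,-0.08]},
  {"gripper": 1,"linear": [0.023,0.07,0.14],"delta_rot": [0,0,-0.16]},
  {"gripper": 1,"linear": [0.035,0.11,0.14],"delta_rot": [0,0,-0.24]},
])

```text
clock: 10.6
position: [0.4732, -0.1737, 0.1431]
ee_rot: [-0.001, 0.731, 0.682, -0.0]
contact_force: [-0.0, 1.0, -2.7]
width: 0.0104
gripper_force: 44.8
```

>>> send_rows([
  {"gripper": 1,"linear": [0.012,0.04,0],"delta_rot": [0,0,-0.08]},
  {"gripper": 1,"linear": [0.024,0.08,0],"delta_rot": [0,0,-0.16]},
  {"gripper": 1,"linear": [0.037,0.12,0],"delta_rot": [0,0,-0.24]},
  {"gripper": 1,"linear": [0.05,0.16,0],"delta_rot": [0,0,-0.32]},
  {"gripper": 1,"linear": [0.064,0.2,0],"delta_rot": [0,0,-0.381]},
  {"gripper": 1,"linear": [0.074,0.231,0],"delta_rot": [0,0,-0.381]},
  {"gripper": 1,"linear": [0.074,0.231,0],"delta_rot": [0,0,-0.381]},
  {"gripper": 1,"linear": [0.074,0.231,0],"delta_rot": [0,0,-0.381]},
])

```text
clock: 11.4
position: [0.5467, 0.0565, 0.1429]
ee_rot: [-0.001, 0.845, 0.535, -0.002]
contact_force: [-0.4, 0.8, -2.9]
width: 0.0105
gripper_force: 44.8
```

```bash
python3 st.py
python3 - <<'E'
from h import *
im,C=cam("wrist"); save("w5.pkl",(C,im)); cv2.imwrite("pics/w5.png",im)
im,C=cam("side"); save("s5.pkl",(C,im))
E
python3 st.py
```

```text
11.4 [0.5467 0.0565 0.1429] yaw -25.38 [-0.42  0.77 -2.89] [-0.017 -0.055  0.038] 0.010486375676707089 44.82255756855011 0.4201653074271274
11.5 [0.5468 0.0553 0.1435] yaw -25.52 [ 0.4   0.58 -2.16] [-0.009 -0.041 -0.005] 0.010175060153817726 44.823240637779236 0.4202760991785662
```

View pics/w5.png

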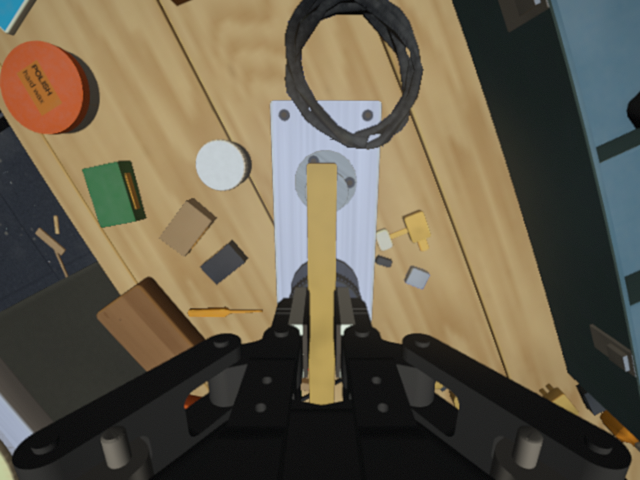

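The picture shows the bar held straight along the fixture, far end at about (321,165), far edge corners about (308,165) and (335,164). I'm checking the bar's offset in the grip.

Run:
```python
from h import *
C,im=load("w5.pkl"); t=np.array([.5467,.056]); z=.1502
a=np.radians(64.5); d=np.array([np.cos(a),np.sin(a)]); n=np.array([d[1],-d[0]])
for u,v in [(321.5,164.5),(322,285),(322,404)]:
    p=onz(C,u,v,z)[:2]-t; print((p@d).round(4),(p@n).round(4))
print("target",(np.array([.5483,.056])-t)@d,(np.array([.5483,.056])-t)@n)
```

```text
0.0645 -0.0011
0.0135 -0.0007
-0.0497 -0.0005
target 0.0006888177548932921 0.0014441364549598182
```

>>> send_rows([
  {"gripper": 1,"linear": [0.002,0,-0.015],"delta_rot": [0,0,0]},
  {"gripper": 1,"linear": [0.002,0,-0.03],"delta_rot": [0,0,0]},
  {"gripper": 1,"linear": [0.002,0,-0.04],"delta_rot": [0,0,0]},
  {"gripper": 1,"linear": [0.002,0,-0.044],"delta_rot": [0,0,0]},
  {"gripper": 1,"linear": [0.002,0,-0.047],"delta_rot": [0,0,0]},
  {"gripper": 1,"linear": [0.002,0,-0.047],"delta_rot": [0,0,0]},
  {"gripper": 1,"linear": [0.002,0,-0.047],"delta_rot": [0,0,0]},
])

```text
clock: 12.2
position: [0.5502, 0.0559, 0.098]
ee_rot: [0.0, 0.846, 0.534, 0.0]
contact_force: [-0.5, 0.3, -2.0]
width: 0.0111
gripper_force: 44.8
```

```bash
python3 st.py
```

```text
12.2 [0.5502 0.0559 0.098 ] yaw -25.51 [-0.48  0.26 -1.96] [ 0.013 -0.004 -0.013] 0.011122625515877168 44.80652332305908 0.4207605081417299
```

>>> send_rows([
  {"gripper": 1,"linear": [-0.0012,0,-0.0015],"delta_rot": [0,0,0]},
  {"gripper": 1,"linear": [-0.0012,0,-0.003],"delta_rot": [0,0,0]},
  {"gripper": 1,"linear": [-0.0012,0,-0.004],"delta_rot": [0,0,0]},
  {"gripper": 1,"linear": [-0.0012,0,-0.005],"delta_rot": [0,0,0]},
  {"gripper": 1,"linear": [-0.0012,0,-0.005],"delta_rot": [0,0,0]},
])

```text
clock: 12.7
position: [0.5485, 0.0561, 0.0924]
ee_rot: [-0.0, 0.846, 0.534, -0.0]
contact_force: [0.6, 0.0, -2.3]
width: 0.0105
gripper_force: 44.8
```

```bash
python3 st.py
```

```text
12.7 [0.5485 0.0561 0.0924] yaw -25.5 [ 0.6   0.02 -2.26] [-0.018 -0.023  0.02 ] 0.010457612756336403 44.806169271469116 0.4207428011442227
```

>>> send_rows([
  {"gripper": 1,"linear": [0,0,-0.0005],"delta_rot": [0,0,0]},
  {"gripper": 1,"linear": [0,0,-0.001],"delta_rot": [0,0,0]},
  {"gripper": 1,"linear": [0,0,-0.001],"delta_rot": [0,0,0]},
])

```text
clock: 13.0
position: [0.5486, 0.0561, 0.0915]
ee_rot: [0.0, 0.846, 0.534, -0.0]
contact_force: [-0.1, 1.1, -2.2]
width: 0.0103
gripper_force: 44.8
```

```bash
python3 st.py
```

```text
13.0 [0.5486 0.0561 0.0915] yaw -25.49 [-0.08  1.1  -2.22] [-0.011 -0.002 -0.014] 0.01025701819161581 44.80581521987915 0.42070705688641385
```

>>> send_rows([
  {"gripper": 1,"linear": [0,0,-0.0004],"delta_rot": [0,0,0]},
  {"gripper": 1,"linear": [0,0,-0.0007],"delta_rot": [0,0,0]},
  {"gripper": 1,"linear": [0,0,-0.0007],"delta_rot": [0,0,0]},
])

```text
clock: 13.3
position: [0.5486, 0.0561, 0.0908]
ee_rot: [0.0, 0.846, 0.534, 0.0]
contact_force: [0.0, 0.7, -1.3]
width: 0.0104
gripper_force: 44.9
```

```bash
python3 st.py
```

```text
13.3 [0.5486 0.0561 0.0908] yaw -25.5 [ 0.04  0.67 -1.35] [ 0.004 -0.04   0.036] 0.010384944567364942 44.85168099403381 0.42072205764650555
```

>>> send_rows([
  {"gripper": 1,"linear": [0,0,-0.0003],"delta_rot": [0,0,0]},
  {"gripper": 1,"linear": [0,0,-0.0005],"delta_rot": [0,0,0]},
  {"gripper": 1,"linear": [0,0,-0.0005],"delta_rot": [0,0,0]},
])

```text
clock: 13.6
position: [0.5486, 0.0561, 0.0908]
ee_rot: [0.0, 0.846, 0.534, 0.0]
contact_force: [-1.2, -0.1, 2.7]
width: 0.0105
gripper_force: 45.4
```

```bash
python3 st.py
```

```text
13.6 [0.5486 0.0561 0.0908] yaw -25.49 [-1.21 -0.06  2.71] [0.015 0.289 0.003] 0.010471799174136879 45.41674554347992 0.42072454163492173
```

The bar is touching down at about 5 N. I'm opening gently and then withdrawing upward.

>>> send_rows([
  {"gripper": 0.65,"linear": [0,0,0],"delta_rot": [0,0,0]},
  {"gripper": 0.55,"linear": [0,0,0],"delta_rot": [0,0,0]},
  {"gripper": 0.4,"linear": [0,0,0],"delta_rot": [0,0,0]},
  {"gripper": 0.2,"linear": [0,0,0],"delta_rot": [0,0,0]},
  {"gripper": 0,"linear": [0,0,0],"delta_rot": [0,0,0]},
  {"gripper": 0,"linear": [0,0,0],"delta_rot": [0,0,0]},
])

```text
clock: 14.2
position: [0.5486, 0.0561, 0.0903]
ee_rot: [0.0, 0.846, 0.534, 0.0]
contact_force: [0.6, -0.1, -0.9]
width: 0.0429
gripper_force: 0.0
```

```bash
python3 st.py
```

```text
14.2 [0.5486 0.0561 0.0903] yaw -25.5 [ 0.63 -0.13 -0.87] [ 0.007  0.052 -0.046] 0.042927145905908286 0.0 0.4207199710129858
```

>>> send_rows([
  {"gripper": 0,"linear": [0,0,0.01],"delta_rot": [0,0,0]},
  {"gripper": 0,"linear": [0,0,0.03],"delta_rot": [0,0,0]},
  {"gripper": 0,"linear": [0,0,0.06],"delta_rot": [0,0,0]},
  {"gripper": 0,"linear": [0,0,0.09],"delta_rot": [0,0,0]},
  {"gripper": 0,"linear": [0,0,0.12],"delta_rot": [0,0,0]},
  {"gripper": 0,"linear": [0,0,0.13],"delta_rot": [0,0,0]},
  {"gripper": 0,"linear": [0,0,0.13],"delta_rot": [0,0,0]},
  {"gripper": 0,"linear": [0,0,0.13],"delta_rot": [0,0,0]},
])

```text
clock: 15.0
position: [0.5478, 0.0561, 0.2194]
ee_rot: [-0.0, 0.846, 0.534, -0.001]
contact_force: [-0.3, 0.5, -0.2]
width: 0.0426
gripper_force: 0.0
```

```bash
python3 st.py
python3 - <<'E'
from h import *
im,C=cam("wrist"); save("w6.pkl",(C,im))
q=[.548+.0,.056,.098]
a=np.radians(64.5); d=np.array([np.cos(a),np.sin(a),0]); n=np.array([d[1],-d[0],0]); c=np.array([.5483,.056,0])
g=np.linspace(-.1,.1,500); w=np.linspace(-.05,.05,250); L,N=np.meshgrid(g,w)
P=c+L[...,None]*d+N[...,None]*n; P[...,2]=.098
p=proj(C,P.reshape(-1,3)).astype(np.float32).reshape(250,500,2)
r=cv2.remap(im,p[...,0],p[...,1],cv2.INTER_LINEAR)
h=cv2.cvtColor(r,cv2.COLOR_BGR2HSV); m=cv2.inRange(h,(17,90,90),(30,255,255))
k,lab,st,cen=cv2.connectedComponentsWithStats(m); i=lab[125,250]; print(i,st[i])
pts=np.argwhere(lab==i)[:,::-1].astype(np.float32); rc=cv2.minAreaRect(pts); print(rc, "offset mm",(rc[0][0]-249.5)*.4008,(rc[0][1]-124.5)*.4016)
cv2.imwrite("pics/c7.png",r)
E
```

```text
15.0 [0.5478 0.0561 0.2194] yaw -25.5 [-0.29  0.47 -0.21] [ 0.044  0.012 -0.   ] 0.04263592064858543 0.0 0.42071957862985926
1 [    0     0   427   250 31665]
((213.0, 124.5), (249.0, 426.0), 90.0) offset mm -14.629199999999999 0.0
```

Run:
```python
from h import *
r=cv2.imread("pics/c7.png"); h=cv2.cvtColor(r,cv2.COLOR_BGR2HSV)
m=cv2.inRange(h,(15,70,60),(32,255,255)); 
for x in range(60,450,30): 
    y=np.flatnonzero(m[75:175,x]); print(x,(y.min()+75,y.max()+75,len(y)) if len(y) else None)
for y in(118,124,130):
    x=np.flatnonzero(m[y]); print(y,np.split(x,np.flatnonzero(np.diff(x)>1)+1).__len__(), [(int(s[0]),int(s[-1])) for s in np.split(x,np.flatnonzero(np.diff(x)>1)+1) if len(s)>4])
```

```text
60 (np.int64(75), np.int64(169), 37)
90 (np.int64(108), np.int64(138), 31)
120 (np.int64(108), np.int64(138), 31)
150 (np.int64(109), np.int64(137), 29)
180 (np.int64(107), np.int64(138), 32)
210 (np.int64(108), np.int64(137), 30)
240 (np.int64(108), np.int64(137), 30)
270 (np.int64(110), np.int64(136), 27)
300 (np.int64(110), np.int64(136), 27)
330 (np.int64(110), np.int64(136), 27)
360 (np.int64(109), np.int64(137), 29)
390 (np.int64(108), np.int64(137), 30)
420 None
118 4 [(8, 35), (71, 410), (492, 499)]
124 4 [(0, 5), (11, 33), (69, 410), (492, 499)]
130 4 [(0, 9), (15, 31), (67, 410), (492, 499)]
```

```bash
python3 -c "
from rig import sign_off; print(sign_off())"
```

```text
the job is handed in; nothing more can be done
None
```

The job is handed in at about 15 s: the lock ring is nipped at about 0.6 N m with the knob mark unmoved, and the brass bar lies square and within about 1 mm of centre across the knob and rest, with nothing else touched as far as I could tell.

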